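# Clear the chips and hold the sprung lid open

### The arm

A 6-joint arm with a two-finger parallel gripper is mounted at the origin on the work surface. World frame = base frame: x ahead of the robot, y to its left, z up, the work surface at z = 0. Lengths are in m, angles in rad, forces in N, time in s.
With the tool pointing down it reaches from about 0.425 to 0.95 m from the base axis. Payload 3.5 kg.
Tool frame: the origin (TCP) lies between the finger pads; the fingertips stand 19 mm ahead of it and the grasp point (between the pads) is the TCP; z points along the fingers, y is the line along which they close (so a half turn about z gives the same grasp; the last joint's range is limited). The gripper opens to 85 mm and grips with 20 to 120 N. Pads are 22 mm wide; open, the fingers measure 114 mm over their backs; the gripper's body (76 mm by 85 mm) begins 54 mm behind the grasp point. The pads swing forward as they close: fully open they stand 13 mm farther back than shut.
Start: joints at [-1.287, 0.286, 1.577, -0, 1.279, -0.15], TCP at [0.284, -0.612, 0.25] pointing down, gripper open.
Joint ranges: [-2.77, 2.77], [-0.9, 2.22], [0.21, 2.48], [-1.53, 4.67], [0.24, 2.81], [-2.84, 2.84]. Speed limits (rad/s): [2.79, 2.79, 3.14, 3.14, 3.14, 3.14].

### API

Orientations are given as a unit quaternion [x, y, z, w].
In Python, from plant import monitor, eyes, ctrl gives the robot as it stands.
- The arm moves only by the shell command python3 -m handwheel 'ROWS' [FORCE]. ROWS is JSON, a list of rows, each a list of 7 numbers: the shift along the tool's x, y, z in units of 40 cm (1.0 is 40 cm), then the turn, a rotation vector about the tool's x, y, z in units of pi rad (1.0 is pi rad), then the opening, from -1 (shut) to 1 (fully open). A call has 1 to 12 rows; each row is the pose to reach, as a shift and turn from the pose commanded when the call began, along the tool's axes at that moment, turning the shorter way round; what a row does not reach only later rows make up. A row lasts 1/8 s, in which the tool goes at most 62.5 mm and 10.7 degrees, less where a joint would pass 70% of its speed; a pose out of reach is approached as far as the arm can. A call with a number of a shift or a turn outside -1 to 1 is refused whole. A call with a gripper value outside its range is refused whole. The fingers move at their own pace and stop on an object; FORCE is the grip in N (left out, the last holds). Time passes only in rows, so rows that repeat a pose let the fingers close. It gives the time, the measured TCP pose, the force, the opening and the grip force at its end, in the units of the state.
- monitor.get_state(): the state, without advancing time (a new reading comes with each control period).
- eyes.read_camera(name): name is "scene" or "top" or "wrist"; returns the picture (420x560x3 uint8, red, green, blue); there is no depth.
- eyes.camera_params(name): a dict with "K" (3x3 intrinsics, pixels), "k1" (the pictures are not rectified: a ray, as slopes to the right and down, at radius r is drawn at 1 + k1 r^2 times it, then the intrinsics apply), "R" (3x3) and "t" (3): a world point X has camera coordinates R X + t. Camera axes: x right, y down, z forward; pixel columns grow to the right and rows downward; lengths in m; the calibration is good to about 2 mm. A picture is of the moment at which its call begins: read the wrist's pose just before it. camera_params takes no time and is no camera call; for the wrist camera it gives the pose at the moment of the call.
- ctrl.sign_off(): hands the job in; it is judged then, once.
The state is a dict: "time": time; "qpos": joint angles; "dq": joint speeds; "joint_efforts": joint torques, N m; "eef_pos": TCP position; "tcp_rot": TCP orientation; "contact_force": force on the tool from outside, world axes, zero at the start; "wrist_torque": the same for the moment, N m; "opening": opening from 0.0 (shut) to 1.0 (fully open); "finger_force": force on a finger pad.
Only numpy, scipy, OpenCV 4.12 (cv2) and the standard library are available. Lean on these libraries where they do the work, as an engineer would, in place of code of your own. Each camera call takes 0.05 s, during which the arm holds its last target. There are 200 camera calls.

### The job

With the scraper block (not the fingers), wipe all four metal chips off the shut yellow lid into the aluminium tray on the box's side, then stand the scraper back upright on the bench, clear of the box and let go of it. Then lift the sprung lid by its bar and hold it open at 60 degrees from shut: finish still holding it there, since it springs shut if let go. Do not lift the lid while chips are still on it, and leave the other things on the bench where they are.

Things in the scene. Friction and masses are not known exactly. Their poses are not given: they have to be found in the camera images.
- box: blue box for welding consumables, fixed to the bench, 200 (its x) x 240 (y) x 100 mm high, with a flat yellow lid of the same plan; origin: centre of its underside; its -x side is the front, towards the robot. Lid shut: top face level, 108.5 mm above the bench, on a hard stop, may be pressed on. A catch tray (point tray) is fixed along its +y side
- lid (a joint): opening of the yellow lid, rad: 0 shut (level), grows as its front edge rises; 60 degrees = 1.047; stop at 1.4. Hinged along the box's far (+x) top edge. About 0.45 kg (varies by a quarter); its weight and a spring (0.2 N m shut, 0.15 N m more per rad) close it from any angle: 2.5 to 5 N at the bar
- lid_hinge (a point): point on the hinge axis, middle of the box's far top edge: x = 100, y = 0, z = 100.5 mm in the box frame; axis along the box's y
- lid_bar (a point): centre of the lid's dark round handle bar, 12 mm diameter, 100 mm long, along the box's y, a post at each end; moves with the lid. From the hinge axis: 185 mm to the front along the lid, 53 mm up (lid shut); 45 mm above the lid's top face, gap under it 39 mm. It can turn between gripper pads
- tray (a point): centre of the inner floor of the open aluminium catch tray: x = 0, y = 186, z = 4 mm in the box frame. Tray outside 200 (box x) x 130 (box y) x 50 mm high, walls 4 mm, starting 1 mm from the box wall
- scraper: scraper block, about 0.14 kg, standing upright on the bench: foot 120 (its x) x 24 (its y) x 22 mm high, red with a black rubber sole 22 mm wide; on its middle a wooden grip 56 (x) x 28 (y) mm, from 22 up to 70 mm height; origin: centre of its sole; z up
- chip0: dark punched steel disc, 20 mm diameter, 5 mm thick, 12 g, lying loose on the shut lid, at x from -30 to 65 mm, y from -50 to 75 mm in the box frame; origin: centre of its underside
- chip1: dark sheared steel tab, 22 x 14 x 5 mm, 12 g, lying loose on the shut lid, at x from -30 to 65 mm, y from -50 to 75 mm in the box frame; origin: centre of its underside
- chip2: dark punched steel disc, 20 mm diameter, 5 mm thick, 12 g, lying loose on the shut lid, at x from -30 to 65 mm, y from -50 to 75 mm in the box frame; origin: centre of its underside
- chip3: dark sheared steel tab, 22 x 14 x 5 mm, 12 g, lying loose on the shut lid, at x from -30 to 65 mm, y from -50 to 75 mm in the box frame; origin: centre of its underside
- magnet: red welding magnet, a right-angled triangle with steel edge, about 50 x 50 x 16 mm, lying flat; to be left alone
- jar: blue jar with yellow cap, 52 mm diameter, 50 mm high; to be left alone
- hammer: hammer lying on the bench left of the tray; to be left alone
- spray: plain white can, 60 mm diameter, 170 mm high, behind the box; to be left alone
Not all that is in view belongs to the job. Leave any green or orange look-alike of the scraper alone.

How it is judged:
By the outcome, as a careful person would: the job done as asked, in the order asked, and still so for the second after the job is handed in, while the arm keeps its last pose, push and grip.
It also fails if it takes over 66 s, if anything falls off the work surface, if the arm or the gripper's body presses on something with over 40 N, if the wrist force passes 120 N, or if a joint passes its speed limit or range.

## Working session

There is one attempt and no reset: what is moved stays moved. The work goes in short steps, Python scripts to look and compute and a shell command to move; the robot and the scene stay as the last step left them, time stands still between calls to the robot, and variables do not carry over. Pictures are saved under pics/ and viewed, at most 10 in all, crops included, and the job is handed in when it is done.

```bash
mkdir -p pics; ls; cat > h.py <<'E'
import numpy as np,cv2
from plant import monitor,eyes,ctrl
from scipy.spatial.transform import Rotation as Ro
def snap(n,f):
    P=eyes.camera_params(n); im=eyes.read_camera(n); cv2.imwrite('pics/'+f+'.png',im[:,:,::-1]); np.savez('pics/'+f+'.npz',im=im,**{k:np.array(v) for k,v in P.items()})
    return im,P
def load(f):
    d=np.load('pics/'+f+'.npz'); return d['im'],d
def cast(P,uv,z):
    uv=np.array(uv,float).reshape(-1,2);K=np.array(P['K']);R=np.array(P['R']);t=np.array(P['t']);k=float(P['k1'])
    d=np.c_[(uv[:,0]-K[0,2])/K[0,0],(uv[:,1]-K[1,2])/K[1,1]]
    u=d.copy()
    for _ in range(20): u=d/(1+k*(u**2).sum(1))[:,None]
    r=np.c_[u,np.ones(len(u))]@R; C=-R.T@t
    return C+r*((z-C[2])/r[:,2])[:,None]
def proj(P,X):
    K=np.array(P['K']);c=np.array(X).reshape(-1,3)@np.array(P['R']).T+np.array(P['t']);s=c[:,:2]/c[:,2:]
    s=s*(1+float(P['k1'])*(s**2).sum(1))[:,None]
    return np.c_[K[0,0]*s[:,0]+K[0,2],K[1,1]*s[:,1]+K[1,2]]
def rows(pos,R=None):
    "shift (tool units) and turn from current measured pose"
    s=monitor.get_state();R0=Ro.from_quat(s['tcp_rot']);d=R0.inv().apply(np.array(pos)-s['eef_pos'])/.4
    w=(R0.inv()*R).as_rotvec()/np.pi if R is not None else np.zeros(3)
    return np.round(np.r_[d,w],4)
E
python3 - <<'E'
from h import *
for n in('scene','top'):
    im,P=snap(n,n+'0'); print(n,P['K'],P['k1'],-np.array(P['R']).T@P['t'])
s=monitor.get_state();print(s)
E
```

```text
pics
scene [[547.0027464    0.         277.32384017]
 [  0.         547.0027464  208.3014623 ]
 [  0.           0.           1.        ]] -0.0948967587818393 [1.01988296 0.87043784 1.76620902]
top [[492.01774505   0.         278.48160951]
 [  0.         492.01774505 208.82405279]
 [  0.           0.           1.        ]] 0.06260933272319696 [0.33929116 0.04348612 1.57171525]
{'time': 0.1, 'qpos': array([-1.28697497e+00,  2.87126151e-01,  1.57804671e+00,  1.54772644e-05,
        1.27857820e+00, -1.49979305e-01]), 'dq': array([-0.00012109, -0.00072621, -0.00482406, -0.00114108,  0.0010998 ,
        0.00168352]), 'joint_efforts': array([ 3.27455555e-04, -4.07296014e+01, -2.93698990e+01, -1.67376170e-04,
        3.43077343e-03, -1.32251552e-05]), 'eef_pos': array([ 0.28360341, -0.61192033,  0.249044  ]), 'tcp_rot': array([ 9.76569112e-01,  2.15201310e-01, -6.47761553e-05, -1.07728654e-03]), 'contact_force': array([ 0.54328755, -0.44235664, -0.38629899]), 'wrist_torque': array([-0.04397256,  0.00915054,  0.02348593]), 'finger_force': 0.0, 'opening': 0.9998024020676236}
```

View pics/top0.png

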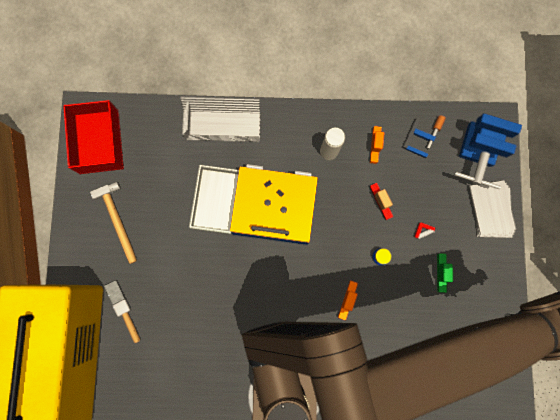

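View pics/scene0.png

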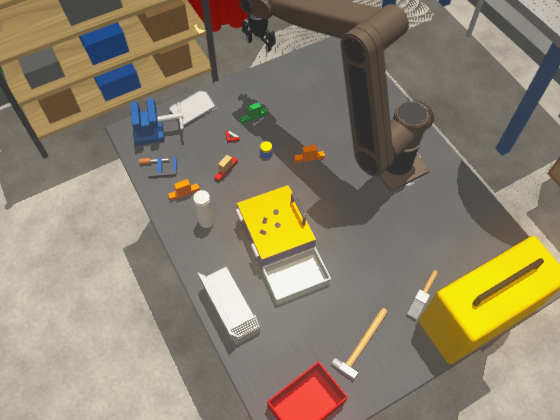

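The top view shows the lid at about (273,204), the tray at (213,198), and chips at (267,184), (278,192), (267,203) and (284,210). The red scraper with its wooden grip is at (381,201). The spray can is at (333,142), the jar at (383,256) and the magnet at (425,230).

```bash
python3 - <<'E'
from h import *
im,P=load('top0'); hsv=cv2.cvtColor(im,cv2.COLOR_RGB2HSV)
def big(m,roi):
    u0,v0,u1,v1=roi;k=np.zeros(m.shape,np.uint8);k[v0:v1,u0:u1]=m[v0:v1,u0:u1]*255
    c,_=cv2.findContours(k,cv2.RETR_EXTERNAL,cv2.CHAIN_APPROX_NONE);return sorted(c,key=cv2.contourArea)[::-1]
yel=(abs(hsv[...,0].astype(int)-26)<7)&(hsv[...,1]>150)&(hsv[...,2]>120)
c=big(yel,(180,150,340,260))[0]; X=cast(P,c[:,0],.1085)[:,:2]
r=cv2.minAreaRect((X*1000).astype(np.float32));print('lid',r,cv2.boxPoints(r))
L=im[160:250,225:325].astype(int); dark=np.zeros(im.shape[:2],bool);dark[160:250,225:325]=L.max(2)<110
inside=np.zeros(im.shape[:2],np.uint8);cv2.fillPoly(inside,[cv2.convexHull(c)],1)
for q in big(dark&(cv2.erode(inside,np.ones((3,3)))>0),(225,160,325,250))[:7]:
    M=cv2.moments(q)
    if M['m00']>3: print('dark',M['m10']/M['m00'],M['m01']/M['m00'],M['m00'],cast(P,(M['m10']/M['m00'],M['m01']/M['m00']),.1135))
red=((hsv[...,0]<6)|(hsv[...,0]>174))&(hsv[...,1]>150)&(hsv[...,2]>70)
ys,xs=np.where(red[170:230,360:402]);p=np.c_[xs+360,ys+170]
X=cast(P,p,.022)[:,:2]*1000;print('scr red',len(p),cv2.minAreaRect(X.astype(np.float32)))
wood=(hsv[...,0]>7)&(hsv[...,0]<25)&(hsv[...,1]>60)&(hsv[...,2]>130)
ys,xs=np.where(wood[175:225,360:402]);p=np.c_[xs+360,ys+175]
X=cast(P,p,.07)[:,:2]*1000;print('scr wood',len(p),cv2.minAreaRect(X.astype(np.float32)))
# scene camera
im,P=load('scene0'); hsv=cv2.cvtColor(im,cv2.COLOR_RGB2HSV)
cv2.imwrite('pics/crop_s.png',cv2.resize(np.vstack([im[130:310,195:345]]),None,fx=3.3,fy=3.3,interpolation=cv2.INTER_CUBIC)[:,:,::-1])
E
```

```text
lid ((573.3216552734375, 46.58586120605469), (238.21615600585938, 200.08096313476562), 83.5031967163086) [[460.4468   -60.437965]
 [659.2429   -83.07668 ]
 [686.19653  153.60968 ]
 [487.4004   176.24841 ]]
dark 269.4756097560976 229.76829268292684 82.0 [[0.49355687 0.05728428 0.1135    ]]
dark 267.3655913978494 183.3010752688172 15.5 [[0.63428997 0.06728659 0.1135    ]]
dark 279.5 192.5 15.0 [[0.60701039 0.03002061 0.1135    ]]
dark 283.0574712643678 209.0574712643678 14.5 [[0.55687586 0.01821199 0.1135    ]]
dark 266.98765432098764 201.93827160493825 13.5 [[0.57728183 0.06691864 0.1135    ]]
scr red 165 ((605.078857421875, -294.92950439453125), (121.2754898071289, 25.95318031311035), 26.054218292236328)
scr wood 175 ((605.1237182617188, -295.9516296386719), (58.062744140625, 28.08268928527832), 25.987035751342773)
```

```bash
python3 - <<'E'
from h import *
a,_=load('top0')
cv2.imwrite('pics/crop_t.png',cv2.resize(a[125:270,185:400],None,fx=3.7,fy=3.7,interpolation=cv2.INTER_CUBIC)[:,:,::-1])
E
```

```text
(no output)
```

View pics/crop_t.png

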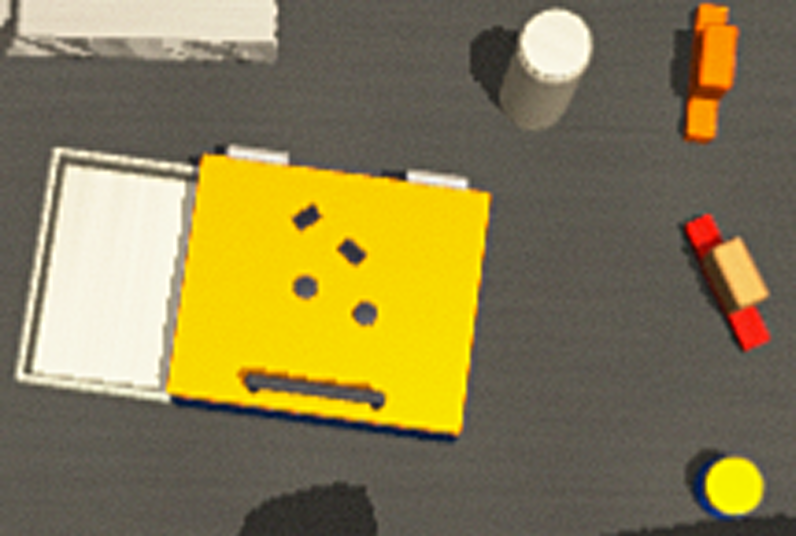

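Measurements check out: the lid measures 238x200 mm against the given 240x200, and the scraper 121x26 mm. The box centre is at (0.573, 0.047) with a yaw of -6.5°. The chips are at box x from -13 to 58 mm, so one 120 mm wide pass will cover them. Next I compute the approach.

```bash
cat >> h.py <<'E'
def down(a): # tool pointing down, tool x at angle a (deg)
    a=np.radians(a);x=np.array([np.cos(a),np.sin(a),0]);z=np.array([0,0,-1.]);return Ro.from_matrix(np.c_[x,np.cross(z,x),z])
BY=np.radians(-6.5);BC=np.array([.5733,.0466,0]);BR=np.array([[np.cos(BY),-np.sin(BY),0],[np.sin(BY),np.cos(BY),0],[0,0,1]])
def box(p): return BC+BR@np.array(p)
def st():
    s=monitor.get_state();R=Ro.from_quat(s['tcp_rot']).as_matrix();return s['time'],s['eef_pos'].round(4),np.degrees(np.arctan2(R[1,0],R[0,0])).round(2),R[:,2].round(3),s['contact_force'].round(1),s['opening'],s['finger_force']
E
python3 -c "
from h import *
print(rows([.605,-.2955,.2],down(26)))"
```

```text
[ 1.0615e+00 -3.7980e-01  1.2380e-01 -7.0000e-04 -1.0000e-04 -6.4000e-03]
```

```bash
python3 -m handwheel '[[1,-0.36,0.12,0,0,-0.0064,1],[1,-0.36,0.12,0,0,-0.0064,1],[1,-0.36,0.12,0,0,-0.0064,1],[1,-0.36,0.12,0,0,-0.0064,1],[1,-0.36,0.12,0,0,-0.0064,1],[1,-0.36,0.12,0,0,-0.0064,1],[1,-0.36,0.12,0,0,-0.0064,1],[1,-0.36,0.12,0,0,-0.0064,1],[1,-0.36,0.12,0,0,-0.0064,1]]'
python3 - <<'E'
from h import *
im,P=snap('wrist','w1');hsv=cv2.cvtColor(im,cv2.COLOR_RGB2HSV)
print(st(),proj(P,[.605,-.2955,.07]),rows([.605,-.2955,.2],down(26)))
red=((hsv[...,0]<6)|(hsv[...,0]>174))&(hsv[...,1]>150)&(hsv[...,2]>60)
n,l,s,c=cv2.connectedComponentsWithStats(red.astype(np.uint8))
for i in range(1,n):
    if s[i,4]>150: print(s[i],c[i])
E
```

```text
time: 1.23
eef_pos: [0.5858, -0.3137, 0.2018]
tcp_rot: [0.974, 0.225, -0.001, -0.0]
contact_force: [0.0, -0.8, 0.3]
opening: 0.997
finger_force: 0.0
(1.275, array([ 0.5855, -0.3144,  0.2021]), np.float64(25.96), array([-0.001, -0.   , -1.   ]), array([-0.4,  1. , -0.1]), 0.9994550928176537, 0.0) [[270.82422908 180.33871132]] [ 0.0646 -0.0212  0.0053 -0.0001  0.0002 -0.0002]
[262 115  24  33 784] [273.44132653 130.97066327]
[313 265  57  35 848] [340.52476415 283.49764151]
```

View pics/w1.png

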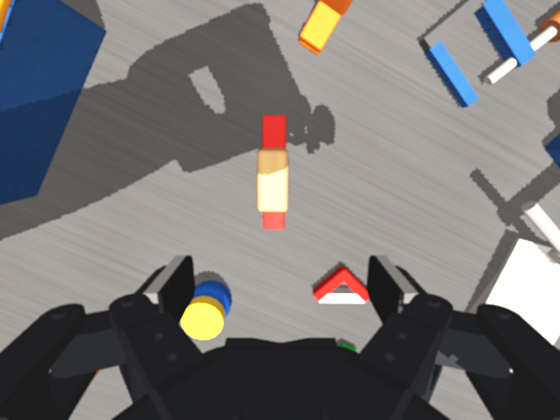

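The wrist view shows the scraper grip centred at about (272,181), 2 px from the prediction. The red foot runs vertically, so the angle matches. The jar and magnet are clear. I'm descending and gripping.

```bash
python3 -m handwheel '[[0.065,-0.018,0,0,0,0,1],[0.065,-0.018,0.13,0,0,0,1],[0.065,-0.018,0.26,0,0,0,1],[0.065,-0.018,0.38,0,0,0,1],[0.065,-0.018,0.38,0,0,0,1],[0.065,-0.018,0.38,0,0,0,-0.5],[0.065,-0.018,0.38,0,0,0,-0.7],[0.065,-0.018,0.38,0,0,0,-0.8],[0.065,-0.018,0.38,0,0,0,-0.9],[0.065,-0.018,0.38,0,0,0,-0.9]]' 60; python3 -c "
from h import *
print(st(),rows([.605,-.2955,.22],down(26)))"
```

```text
time: 2.52
eef_pos: [0.6075, -0.2965, 0.0527]
tcp_rot: [0.974, 0.225, 0.001, 0.001]
contact_force: [-0.7, -0.6, 5.0]
opening: 0.317
finger_force: 59.8
(2.525, array([ 0.6075, -0.2965,  0.0527]), np.float64(26.02), array([ 0.003, -0.002, -1.   ]), array([-0.7, -0.6,  5. ]), 0.3172481837362552, 59.838645458221436) [-4.000e-03 -3.800e-03 -4.183e-01  1.000e-03 -5.000e-04  1.000e-04]
```

```bash
python3 -m handwheel '[[0,0,-0.12,0,0,0,-0.9],[0,0,-0.26,0,0,0,-0.9],[0,0,-0.4,0,0,0,-0.9],[0,0,-0.4,0,0,0,-0.9]]'; python3 -c "
from h import *
print(st(),rows(box([.022,-.085,.215]),down(-6.5)),box([.022,-.085,0]))"
```

```text
time: 3.02
eef_pos: [0.609, -0.2974, 0.2177]
tcp_rot: [0.974, 0.225, 0.004, 0.005]
contact_force: [0.1, -0.1, -0.8]
opening: 0.319
finger_force: 59.5
(3.025, array([ 0.609 , -0.2974,  0.2177]), np.float64(26.03), array([ 0.01 , -0.007, -1.   ]), array([ 0.1, -0.1, -0.8]), 0.3185945144691689, 59.49038922786713) [ 0.2292 -0.6033  0.0016  0.0028 -0.0029  0.1807] [ 0.58553631 -0.04034408  0.        ]
```

```bash
python3 -m handwheel '[[0.23,-0.603,0,0,0,0.1807,-0.9],[0.23,-0.603,0,0,0,0.1807,-0.9],[0.23,-0.603,0,0,0,0.1807,-0.9],[0.23,-0.603,0,0,0,0.1807,-0.9],[0.23,-0.603,0,0,0,0.1807,-0.9],[0.23,-0.603,0,0,0,0.1807,-0.9],[0.23,-0.603,0,0,0,0.1807,-0.9]]'; python3 - <<'E'
from h import *
im,P=snap('scene','s1');print(st(),rows(box([.022,-.085,.165]),down(-6.5)))
t,P2=snap('top','t1')
cv2.imwrite('pics/c1.png',np.hstack([cv2.resize(im[150:310,200:350],None,fx=2.6,fy=2.6,interpolation=2),cv2.resize(t[130:290,180:330],None,fx=2.6,fy=2.6,interpolation=2)])[:,:,::-1])
E
```

```text
time: 3.9
eef_pos: [0.5833, -0.0399, 0.2097]
tcp_rot: [0.998, -0.058, -0.0, 0.0]
contact_force: [-0.2, -0.1, -1.0]
opening: 0.324
finger_force: 59.8
(3.95, array([ 0.5834, -0.0402,  0.2099]), np.float64(-6.63), array([-0.001, -0.   , -1.   ]), array([-0.1,  1.7, -0.9]), 0.32102978649149433, 59.80138957500458) [ 5.500e-03 -2.000e-04  1.122e-01  1.000e-04  2.000e-04 -7.000e-04]
```

View pics/c1.png

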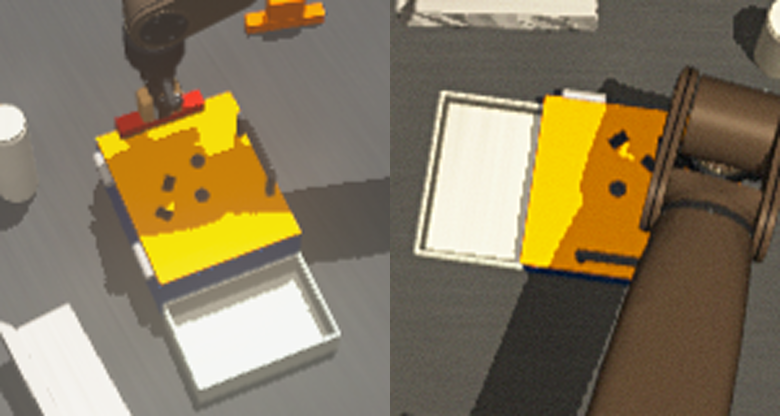

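The crops show the scraper held level over the lid's -y end. All four chips lie ahead of it and the tray is empty. Now I lower it to light contact.

```bash
python3 -m handwheel '[[0.005,0,0.06,0,0,0,-0.9],[0.005,0,0.11,0,0,0,-0.9],[0.005,0,0.118,0,0,0,-0.9],[0.005,0,0.118,0,0,0,-0.9]]'; python3 -m handwheel '[[0,0,0.006,0,0,0,-0.9],[0,0,0.006,0,0,0,-0.9]]'
```

```text
time: 4.5
eef_pos: [0.5852, -0.0392, 0.163]
tcp_rot: [0.998, -0.057, -0.0, -0.0]
contact_force: [-0.6, -0.5, -1.5]
opening: 0.321
finger_force: 60.0
time: 4.75
eef_pos: [0.5855, -0.0389, 0.1611]
tcp_rot: [0.998, -0.057, 0.0, 0.0]
contact_force: [0.1, -0.2, -0.8]
opening: 0.322
finger_force: 60.0
```

```bash
python3 -m handwheel '[[0,0,0.003,0,0,0,-0.9],[0,0,0.003,0,0,0,-0.9]]'; python3 -m handwheel '[[0,0,0.003,0,0,0,-0.9],[0,0,0.003,0,0,0,-0.9]]'
```

```text
time: 5.0
eef_pos: [0.5855, -0.0389, 0.161]
tcp_rot: [0.998, -0.057, 0.0, 0.0]
contact_force: [-4.0, -0.1, 6.2]
opening: 0.323
finger_force: 60.8
time: 5.25
eef_pos: [0.5855, -0.0389, 0.1609]
tcp_rot: [0.998, -0.057, 0.0, 0.0]
contact_force: [-6.3, 1.3, 10.1]
opening: 0.319
finger_force: 61.6
```

```bash
python3 -m handwheel '[[0,-0.04,0,0,0,0,-0.9],[0,-0.09,0,0,0,0,-0.9],[0,-0.14,0,0,0,0,-0.9],[0,-0.19,0,0,0,0,-0.9],[0,-0.24,0,0,0,0,-0.9],[0,-0.29,0,0,0,0,-0.9],[0,-0.34,0,0,0,0,-0.9],[0,-0.39,0,0,0,0,-0.9],[0,-0.44,0,0,0,0,-0.9],[0,-0.49,0,0,0,0,-0.9],[0,-0.52,0,0,0,0,-0.9],[0,-0.52,0,0,0,0,-0.9]]'; python3 - <<'E'
from h import *
im,P=snap('scene','s2');print(st())
t,P2=snap('top','t2')
cv2.imwrite('pics/c2.png',np.hstack([cv2.resize(im[150:310,200:350],None,fx=2.6,fy=2.6,interpolation=2),cv2.resize(t[130:290,180:330],None,fx=2.6,fy=2.6,interpolation=2)])[:,:,::-1])
E
```

```text
time: 6.75
eef_pos: [0.6108, 0.1688, 0.1607]
tcp_rot: [0.998, -0.056, 0.003, -0.0]
contact_force: [0.7, 0.4, 5.6]
opening: 0.319
finger_force: 60.9
(6.8, array([0.6108, 0.1688, 0.1607]), np.float64(-6.46), array([ 0.006,  0.001, -1.   ]), array([0.4, 1.9, 5.7]), 0.31744240531727885, 60.85858941078186)
```

View pics/c2.png

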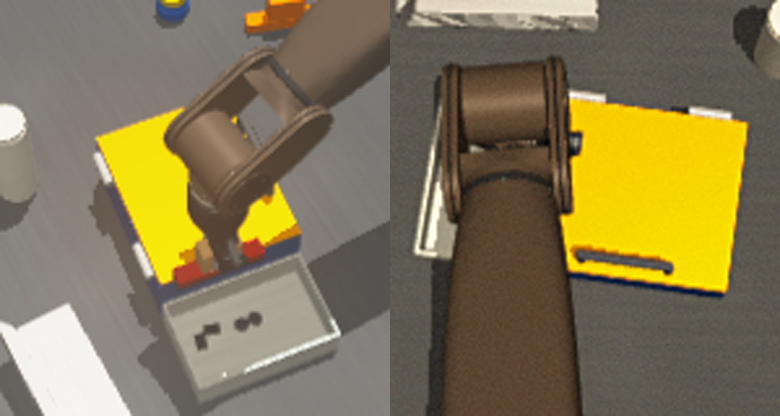

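All four chips (two tabs and two discs) lie in the tray and the lid is bare. Now I lift and return the scraper to its original spot.

```bash
python3 -m handwheel '[[0,0,-0.08,0,0,0,-0.9],[0,0,-0.14,0,0,0,-0.9],[0,0,-0.14,0,0,0,-0.9]]'; python3 -c "
from h import *
print(st(),rows([.607,-.2965,.2],down(26)))"
```

```text
time: 7.22
eef_pos: [0.6101, 0.1682, 0.2164]
tcp_rot: [0.998, -0.057, 0.002, -0.001]
contact_force: [-0.2, -0.1, -1.1]
opening: 0.321
finger_force: 59.9
(7.225, array([0.6101, 0.1682, 0.2164]), np.float64(-6.51), array([ 0.005,  0.001, -1.   ]), array([-0.2, -0.1, -1.1]), 0.32062148689286024, 59.90437924861908) [ 0.1238  1.1551  0.04    0.     -0.0016 -0.1806]
```

```bash
python3 -m handwheel '[[0.12,1,0,0,0,-0.18,-0.9],[0.12,1,0,0,0,-0.18,-0.9],[0.12,1,0,0,0,-0.18,-0.9],[0.12,1,0,0,0,-0.18,-0.9],[0.12,1,0,0,0,-0.18,-0.9],[0.12,1,0,0,0,-0.18,-0.9],[0.12,1,0,0,0,-0.18,-0.9],[0.12,1,0,0,0,-0.18,-0.9],[0.12,1,0,0,0,-0.18,-0.9]]'; python3 -c "
from h import *
print(st(),rows([.607,-.2965,.054],down(26)))"
```

```text
time: 8.35
eef_pos: [0.6106, -0.2342, 0.2124]
tcp_rot: [0.975, 0.224, -0.001, -0.001]
contact_force: [0.5, -0.0, -1.8]
opening: 0.32
finger_force: 60.2
(8.35, array([ 0.6106, -0.2342,  0.2124]), np.float64(25.88), array([-0.002,  0.002, -1.   ]), array([ 0.5, -0. , -1.8]), 0.3197121086627432, 60.19623041152954) [-0.0756  0.1374  0.3957 -0.0009  0.0004 -0.0007]
```

```bash
python3 -m handwheel '[[-0.0756,0.1374,0,0,0,0,-0.9],[-0.0756,0.1374,0.14,0,0,0,-0.9],[-0.0756,0.1374,0.28,0,0,0,-0.9],[-0.0756,0.1374,0.36,0,0,0,-0.9],[-0.0756,0.1374,0.385,0,0,0,-0.9],[-0.0756,0.1374,0.393,0,0,0,-0.9],[-0.0756,0.1374,0.393,0,0,0,-0.9]]'; python3 -m handwheel '[[0,0,0.003,0,0,0,-0.9],[0,0,0.003,0,0,0,-0.9]]'
```

```text
time: 9.22
eef_pos: [0.6092, -0.298, 0.0591]
tcp_rot: [0.975, 0.224, 0.001, 0.001]
contact_force: [0.5, -0.4, -0.8]
opening: 0.319
finger_force: 60.2
time: 9.48
eef_pos: [0.6084, -0.2981, 0.0571]
tcp_rot: [0.975, 0.224, 0.001, 0.001]
contact_force: [-0.3, 0.6, -1.8]
opening: 0.319
finger_force: 60.2
```

```bash
python3 -m handwheel '[[0,0,0.006,0,0,0,-0.9],[0,0,0.010,0,0,0,-0.9],[0,0,0.010,0,0,0,-0.9]]';python3 -m handwheel '[[0,0,0.001,0,0,0,-0.9],[0,0,0.002,0,0,0,-0.9]]'
```

```text
time: 9.85
eef_pos: [0.608, -0.298, 0.0527]
tcp_rot: [0.975, 0.224, -0.0, 0.0]
contact_force: [-2.4, 0.9, 4.4]
opening: 0.325
finger_force: 60.7
time: 10.1
eef_pos: [0.6081, -0.298, 0.0527]
tcp_rot: [0.975, 0.224, -0.0, -0.0]
contact_force: [-4.4, 1.8, 7.7]
opening: 0.322
finger_force: 61.2
```

```bash
python3 -m handwheel '[[0,0,-0.003,0,0,0,-0.2],[0,0,-0.003,0,0,0,0.2],[0,0,-0.003,0,0,0,0.6],[0,0,-0.003,0,0,0,1],[0,0,-0.003,0,0,0,1],[0,0,-0.1,0,0,0,1],[0,0,-0.24,0,0,0,1],[0,0,-0.38,0,0,0,1],[0,0,-0.5,0,0,0,1],[0,0,-0.5,0,0,0,1]]'; python3 - <<'E'
from h import *
print(st(),box([-.085,0,.24]))
for a in(83.5,-96.5): print(rows(box([-.085,0,.24]),down(a)),monitor.get_state()['qpos'])
im,P=snap('top','t3'); im2,P2=snap('scene','s3')
hsv=cv2.cvtColor(im,cv2.COLOR_RGB2HSV)
wood=(hsv[...,0]>7)&(hsv[...,0]<25)&(hsv[...,1]>60)&(hsv[...,2]>100)
ys,xs=np.where(wood[175:225,360:402]);p=np.c_[xs+360,ys+175]
if len(p)>9: print('wood',len(p),cv2.minAreaRect((cast(P,p,.07)[:,:2]*1000).astype(np.float32)))
# bar: dark pixels on lid from t2, box-frame spans at bar height
im,P=load('t2'); m=np.zeros(im.shape[:2],np.uint8);m[222:240,398-180+20:][:, :260-238+60]=0
d=im.max(2)<100
n,l,s,c=cv2.connectedComponentsWithStats((d[215:245,398-398+225:325]).astype(np.uint8))
for i in range(1,n):
    if s[i,4]>20: 
        X=cast(P,c[i]+[225,215],.1535)[0]; print('bar',s[i],X,BR.T@(X-BC))
cv2.imwrite('pics/c3.png',np.hstack([cv2.resize(im2[100:260,180:330],None,fx=2.6,fy=2.6,interpolation=2)])[:,:,::-1])
E
```

```text
time: 11.35
eef_pos: [0.6102, -0.2992, 0.2583]
tcp_rot: [0.975, 0.224, 0.004, 0.004]
contact_force: [0.3, -0.0, 0.5]
opening: 0.999
finger_force: 0.0
(11.35, array([ 0.6102, -0.2992,  0.2583]), np.float64(25.89), array([ 0.01 , -0.007, -1.   ]), array([ 0.3, -0. ,  0.5]), 0.9987843792572537, 0.0) [0.48884639 0.05622227 0.24      ]
[ 1.148e-01 -9.322e-01  3.680e-02  4.000e-03 -1.000e-04 -3.200e-01] [-6.04870509e-01  2.84654369e-01  1.56402236e+00  2.98583604e-05
  1.28087979e+00  5.14034122e-01]
[ 1.148e-01 -9.322e-01  3.680e-02 -1.000e-04 -4.700e-03  6.799e-01] [-6.04870509e-01  2.84654369e-01  1.56402236e+00  2.98583604e-05
  1.28087979e+00  5.14034122e-01]
wood 359 ((601.52294921875, -299.0184326171875), (94.8240966796875, 157.14352416992188), 89.22773742675781)
bar [   0    0  100   30 1428] [0.4804766  0.06264854 0.1535    ] [-0.09404347  0.00543747  0.1535    ]
bar [ 26  12  38   8 109] [0.48882337 0.05641043 0.1535    ] [-0.08504417  0.00018434  0.1535    ]
```

View pics/c3.png

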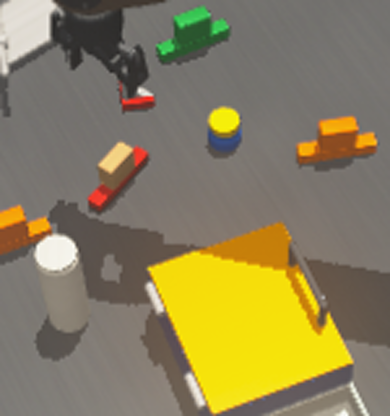

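The scraper stands upright at its old spot. The bar is measured at box (-85.0, 0.2) mm, matching the given geometry. Now I go above the bar.

```bash
python3 -m handwheel '[[0.115,-0.932,0.035,0,0,-0.32,1],[0.115,-0.932,0.035,0,0,-0.32,1],[0.115,-0.932,0.035,0,0,-0.32,1],[0.115,-0.932,0.035,0,0,-0.32,1],[0.115,-0.932,0.035,0,0,-0.32,1],[0.115,-0.932,0.035,0,0,-0.32,1],[0.115,-0.932,0.035,0,0,-0.32,1],[0.115,-0.932,0.035,0,0,-0.32,1],[0.115,-0.932,0.035,0,0,-0.32,1]]'; python3 -c "
from h import *
print(st(),rows(box([-.085,0,.1535]),down(83.5)))"
```

```text
time: 12.58
eef_pos: [0.4868, 0.0567, 0.2364]
tcp_rot: [0.747, 0.665, -0.001, -0.0]
contact_force: [0.8, -0.6, -0.1]
opening: 1.003
finger_force: 0.0
(12.575, array([0.4868, 0.0567, 0.2364]), np.float64(83.37), array([-0.001, -0.   , -1.   ]), array([ 0.8, -0.6, -0.1]), 1.0028556457786866, 0.0) [-4.000e-04  5.500e-03  2.072e-01 -4.000e-04  1.000e-04 -7.000e-04]
```

```bash
python3 -m handwheel '[[0,0.0055,0.1,0,0,0,1],[0,0.0055,0.18,0,0,0,1],[0,0.0055,0.207,0,0,0,1],[0,0.0055,0.207,0,0,0,1],[0,0.0055,0.207,0,0,0,0],[0,0.0055,0.207,0,0,0,-0.6],[0,0.0055,0.207,0,0,0,-1],[0,0.0055,0.207,0,0,0,-1],[0,0.0055,0.207,0,0,0,-1],[0,0.0055,0.207,0,0,0,-1]]' 40; python3 -c "
from h import *
print(st())
p0=None
for th in range(0,61,6):
    a=np.radians(th)+np.arctan2(53,185);r=np.hypot(.053,.185);p=np.array([-r*np.cos(a),r*np.sin(a)])
    p0=p if p0 is None else p0;print(th,((p-p0)/.4*[1,-1]).round(4))
"
```

```text
time: 13.82
eef_pos: [0.4882, 0.0576, 0.1545]
tcp_rot: [0.746, 0.666, -0.001, -0.001]
contact_force: [-4.9, 1.9, 3.6]
opening: 0.122
finger_force: 39.0
(13.825, array([0.4882, 0.0576, 0.1545]), np.float64(83.49), array([-0.002,  0.   , -1.   ]), array([-4.9,  1.9,  3.6]), 0.12181751183828601, 38.99903476238251)
0 [ 0. -0.]
6 [ 0.0164 -0.0476]
12 [ 0.0377 -0.0933]
18 [ 0.0636 -0.1364]
24 [ 0.0939 -0.1767]
30 [ 0.1282 -0.2135]
36 [ 0.1662 -0.2465]
42 [ 0.2075 -0.2754]
48 [ 0.2515 -0.2999]
54 [ 0.2978 -0.3196]
60 [ 0.346  -0.3343]
```

```bash
python3 -m handwheel '[[0,0.0075,-0.024,0,0,0,-1],[0,0.0164,-0.0476,0,0,0,-1],[0,0.027,-0.071,0,0,0,-1],[0,0.0377,-0.0933,0,0,0,-1],[0,0.0505,-0.115,0,0,0,-1],[0,0.0636,-0.1364,0,0,0,-1],[0,0.0785,-0.157,0,0,0,-1],[0,0.0939,-0.1767,0,0,0,-1],[0,0.111,-0.196,0,0,0,-1],[0,0.1282,-0.2135,0,0,0,-1],[0,0.1282,-0.2135,0,0,0,-1]]'; cat >> h.py <<'E'
def lid():
    p=BR.T@(monitor.get_state()['eef_pos']-BC)-[.1,0,.1005];return np.degrees(np.arctan2(p[2],-p[0])-np.arctan2(53,185)).round(2),np.hypot(p[0],p[2]),p[1]
E
python3 -c "
from h import *
print(st(),lid())"
```

```text
time: 15.2
eef_pos: [0.5382, 0.0519, 0.2423]
tcp_rot: [0.746, 0.666, -0.002, -0.002]
contact_force: [-13.3, 0.7, 6.7]
opening: 0.123
finger_force: 39.4
(15.2, array([0.5382, 0.0519, 0.2423]), np.float64(83.5), array([-0.007,  0.   , -1.   ]), array([-13.3,   0.7,   6.7]), 0.12290014936748744, 39.405922293663025) (np.float64(30.33), np.float64(0.19610514822581748), np.float64(0.0013226430401280668))
```

```bash
python3 -m handwheel '[[0,0.014,-0.02,0,0,0,-1],[0,0.034,-0.036,0,0,0,-1],[0,0.054,-0.052,0,0,0,-1],[0,0.0753,-0.065,0,0,0,-1],[0,0.097,-0.078,0,0,0,-1],[0,0.1193,-0.0895,0,0,0,-1],[0,0.142,-0.1,0,0,0,-1],[0,0.1656,-0.109,0,0,0,-1],[0,0.1656,-0.109,0,0,0,-1]]'; python3 - <<'E'
from h import *
print(st(),lid())
im2,P2=snap('scene','s4'); im,P=snap('top','t4')
cv2.imwrite('pics/c4.png',np.hstack([cv2.resize(im2[130:290,200:350],None,fx=2.6,fy=2.6,interpolation=2),cv2.resize(im[130:290,180:330],None,fx=2.6,fy=2.6,interpolation=2)])[:,:,::-1])
E
```

```text
time: 16.32
eef_pos: [0.6064, 0.0442, 0.2883]
tcp_rot: [0.746, 0.666, 0.001, 0.001]
contact_force: [-7.4, 1.3, 8.4]
opening: 0.12
finger_force: 40.0
(16.325, array([0.6064, 0.0442, 0.2883]), np.float64(83.49), array([ 0.003, -0.   , -1.   ]), array([-7.4,  1.3,  8.4]), 0.11982548032722887, 40.00100076198578) (np.float64(54.44), np.float64(0.19936399508806876), np.float64(0.0013205874022132655))
```

View pics/c4.png

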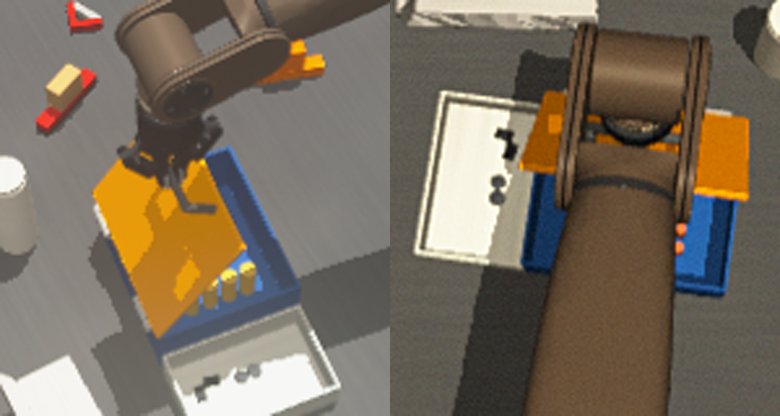

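The views show the lid open. The chips are in the tray and the scraper stands on the bench. Now I check the angle from the visible front corners of the lid, at top (318,206) and (230,195) and scene (294,225), and fit the arc.

```bash
python3 - <<'E'
from h import *
from scipy.optimize import least_squares
Pt=[np.array(p) for p in([.4882,.0576,.1545],[.5382,.0519,.2423],[.6064,.0442,.2883])]
Q=np.array([(BR.T@(p-BC))[[0,2]] for p in Pt])
s=least_squares(lambda c:np.hypot(*(Q-c).T)-.1924,[.1,.1]);print('centre',s.x,s.fun)
e=Q-s.x;a=np.degrees(np.arctan2(e[:,1],-e[:,0]));print('angles',a-15.99,a-a[0])
def L(th,x,y,h): # along lid x from hinge to front, height above lid underside
    t=np.radians(th);return box([.1-x*np.cos(t)-h*np.sin(t)*1.,y,.1005+x*np.sin(t)+h*np.cos(t)])
im,Pa=load('t4');im2,Pb=load('s4')
for th in(48,51,54,57,60):
    print(th,proj(Pa,[L(th,.2,-.12,0),L(th,.2,-.12,.008),L(th,.2,.12,0),L(th,.2,.12,.008)]).round(1).tolist(),proj(Pb,[L(th,.2,.12,0),L(th,.2,.12,.008)]).round(1).tolist())
for n,i,(u0,v0,u1,v1) in(('top',im,(225,150,325,220)),('sc',im2,(220,180,305,270))):
    h=cv2.cvtColor(i,cv2.COLOR_RGB2HSV);m=np.zeros(h.shape[:2],np.uint8)
    m[v0:v1,u0:u1]=((abs(h[...,0].astype(int)-22)<9)&(h[...,1]>150)&(h[...,2]>90))[v0:v1,u0:u1]
    c,_=cv2.findContours(m,0,1)
    for q in sorted(c,key=cv2.contourArea)[::-1][:3]:print(n,cv2.contourArea(q),cv2.approxPolyDP(q,2,True)[:,0].tolist())
E
```

```text
centre [0.10123206 0.107892  ] [ 0.00035016 -0.00068627  0.00042375]
angles [-1.99688729 28.52427971 53.33706242] [ 0.         30.52116699 55.3339497 ]
48 [[315.9, 213.7], [315.8, 215.6], [228.4, 201.7], [227.9, 203.5]] [[299.0, 225.0], [300.7, 223.5]]
51 [[316.5, 210.5], [316.3, 212.5], [228.6, 198.4], [228.1, 200.3]] [[296.7, 224.8], [298.6, 223.3]]
54 [[317.0, 207.1], [316.9, 209.2], [228.9, 195.0], [228.3, 197.0]] [[294.4, 224.7], [296.3, 223.2]]
57 [[317.6, 203.6], [317.5, 205.8], [229.1, 191.5], [228.6, 193.6]] [[291.9, 224.7], [293.9, 223.3]]
60 [[318.2, 200.0], [318.1, 202.3], [229.5, 187.8], [228.9, 190.1]] [[289.3, 224.8], [291.4, 223.4]]
top 571.5 [[301, 173], [297, 203], [316, 207], [317, 175]]
top 323.0 [[240, 165], [229, 194], [243, 196], [247, 166]]
top 24.0 [[279, 186], [290, 189], [290, 185]]
sc 2090.0 [[278, 191], [272, 193], [270, 203], [272, 207], [282, 208], [282, 212], [271, 212], [265, 202], [246, 191], [236, 203], [260, 259], [276, 242], [282, 240], [284, 234], [289, 238], [286, 232], [294, 225]]
sc 9.5 [[293, 232], [293, 235], [296, 235], [297, 232]]
sc 3.5 [[254, 188], [258, 191]]
```

Camera corners and TCP geometry agree on about 54.3° open. I move the remaining 5.7°.

```bash
python3 -m handwheel '[[0,0.015,-0.006,0,0,0,-1],[0,0.03,-0.012,0,0,0,-1],[0,0.045,-0.016,0,0,0,-1],[0,0.045,-0.016,0,0,0,-1],[0,0.045,-0.016,0,0,0,-1],[0,0.045,-0.016,0,0,0,-1]]'; cat > ang.py <<'E'
from h import *
print(st(),lid())
im,Pa=snap('top','t5');im2,Pb=snap('scene','s5')
def L(th,x,y,h):
    t=np.radians(th);return box([.1-x*np.cos(t)+h*np.sin(t),y,.1005+x*np.sin(t)+h*np.cos(t)])
for th in(57,59,60,61,63):
    print(th,proj(Pa,[L(th,.2,-.12,0),L(th,.2,.12,0)]).round(1).tolist(),proj(Pb,[L(th,.2,.12,0),L(th,.2,.12,.008)]).round(1).tolist())
for n,i,(u0,v0,u1,v1) in(('top',im,(225,150,325,220)),('sc',im2,(220,180,305,270))):
    h=cv2.cvtColor(i,cv2.COLOR_RGB2HSV);m=np.zeros(h.shape[:2],np.uint8)
    m[v0:v1,u0:u1]=((abs(h[...,0].astype(int)-22)<9)&(h[...,1]>150)&(h[...,2]>90))[v0:v1,u0:u1]
    c,_=cv2.findContours(m,0,1)
    for q in sorted(c,key=cv2.contourArea)[::-1][:2]:print(n,cv2.contourArea(q),cv2.approxPolyDP(q,1.5,True)[:,0].tolist())
E
python3 ang.py
```

```text
time: 17.18
eef_pos: [0.6245, 0.0421, 0.2942]
tcp_rot: [0.746, 0.666, 0.002, 0.002]
contact_force: [-5.2, 0.4, 7.1]
opening: 0.116
finger_force: 40.7
(17.175, array([0.6245, 0.0421, 0.2942]), np.float64(83.49), array([ 0.005, -0.   , -1.   ]), array([-5.2,  0.4,  7.1]), 0.11597062200773567, 40.7068794965744) (np.float64(59.91), np.float64(0.19968821415876564), np.float64(0.0013446457363181872))
57 [[317.6, 203.6], [229.1, 191.5]] [[291.9, 224.7], [289.9, 224.7]]
59 [[318.0, 201.2], [229.4, 189.1]] [[290.2, 224.7], [288.2, 224.8]]
60 [[318.2, 200.0], [229.5, 187.8]] [[289.3, 224.8], [287.3, 224.9]]
61 [[318.4, 198.8], [229.6, 186.6]] [[288.4, 224.8], [286.3, 225.0]]
63 [[318.8, 196.4], [229.8, 184.1]] [[286.6, 225.0], [284.5, 225.2]]
top 444.0 [[301, 173], [298, 197], [317, 200], [317, 175]]
top 256.5 [[246, 165], [239, 166], [230, 188], [244, 189]]
sc 1823.0 [[273, 192], [267, 193], [264, 202], [267, 208], [277, 208], [279, 211], [276, 213], [265, 213], [260, 203], [258, 204], [254, 199], [242, 195], [236, 202], [260, 259], [277, 239], [282, 240], [280, 235], [289, 225]]
sc 11.0 [[287, 234], [286, 238], [289, 238]]
```

Both cameras and the TCP give 60°. I check that it holds steady, then hand in.

```bash
python3 -m handwheel '[[0,0,0,0,0,0,-1],[0,0,0,0,0,0,-1],[0,0,0,0,0,0,-1],[0,0,0,0,0,0,-1],[0,0,0,0,0,0,-1],[0,0,0,0,0,0,-1]]'; python3 -c "
from h import *
l=lid();print(l)
if abs(l[0]-60)<1: print(ctrl.sign_off())"
```

```text
time: 18.02
eef_pos: [0.6244, 0.0421, 0.2942]
tcp_rot: [0.746, 0.666, 0.002, 0.002]
contact_force: [-4.1, 1.2, 6.7]
opening: 0.121
finger_force: 40.7
(np.float64(59.91), np.float64(0.19970367951962115), np.float64(0.0013225357176238958))
the job is handed in; nothing more can be done
None
```

The job is handed in at 18 s: all four chips are in the tray, the scraper stands upright and released in its original spot, and the arm is holding the lid open at 60° by its bar.

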